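# Clear the clip rack and snap the screwdrivers back in

## Task

Clear the tool rack first: push the aluminium offcut along the rack's channel and off the ledge, so that it drops down the chute into the scrap tray. Then snap each of the three screwdrivers down into the pair of spring clips of its own colour, handle centred across both clips and fully home on the seats, blade pointing away from the robot. Leave everything else on the bench where it is.

Things in the scene. Friction and masses are not known exactly. Their poses are not given: they have to be found in the camera images.
- clip_rack: Fixed blue bench rack. Origin on the bench under the middle of its deck; x along the clipped tools (away from the robot), y (left) along the row of stations to the scrap chute, z up. Deck 110 (x) by 170 (y) mm, top 50 mm up. Stations at y = -56 (red), 0 (grey), +56 mm (black). A channel 48 mm wide (x = -24 to 24), free of clips, runs along y over the whole deck, open at both ends.
- ledge (a point): Middle of the deck's left edge (rack y = +85 mm), on the deck's top, 50 mm above the bench; axes as the rack's. Here the channel ends at a ledge and the aluminium chute, 64 mm wide inside and slippery, slopes down at 45 degrees. Its cheeks and end wall stand 62 mm above the bench.
- tray (a point): Middle of the scrap tray's floor at the foot of the chute, 4 mm above the bench, rack y = +162 mm; the end wall is 39 mm further.
- offcut: Loose solid aluminium profile offcut 30 x 64 x 30 mm (x, y, z), about 120 g, with dark grooves, origin at the centre of its underside. It lies on the deck in the channel, its 64 mm length roughly along the rack's y; its top stands 6 mm above the seats, so no handle can be seated over it.
- offcut_center (a point): Centre of the offcut.
- red_driver: Loose precision screwdriver, bright red, 147 mm long, 35 g, lying flat. Origin on its underside near mid-length; its y axis runs along it towards the butt of the handle, so the thin steel blade points to -y. Handle 14 mm wide and 14 mm high, 88 mm long, handle centre at y = +24 mm.
- red_handle (a point): Centre of the red screwdriver's handle (7 mm above its underside), axes as the screwdriver's.
- red_tip (a point): Tip of the red screwdriver's blade.
- red_seat (a point): Middle of the red station at seat height, 74 mm above the bench; axes as the rack's. Its two clips, 12 mm wide, stand at x = -30 and +30 mm: a red block, 24 mm high on the deck, between two slippery steel jaws that flare up to 33 mm above it. 5 to 15 N straight down in all springs the jaws apart; they close over the handle once it is down. A seated handle's centre is 7 mm above this point.
- grey_driver: Loose precision screwdriver, mid grey, 144 mm long, 35 g, lying flat. Origin on its underside near mid-length; its y axis runs along it towards the butt of the handle, so the thin steel blade points to -y. Handle 14 mm wide and 14 mm high, 85 mm long, handle centre at y = +23.5 mm.
- grey_handle (a point): Centre of the grey screwdriver's handle (7 mm above its underside), axes as the screwdriver's.
- grey_tip (a point): Tip of the grey screwdriver's blade.
- grey_seat (a point): Middle of the grey station at seat height, 74 mm above the bench; axes as the rack's. Its two clips, 12 mm wide, stand at x = -30 and +30 mm: a grey block, 24 mm high on the deck, between two slippery steel jaws that flare up to 33 mm above it. 5 to 15 N straight down in all springs the jaws apart; they close over the handle once it is down. A seated handle's centre is 7 mm above this point.
- black_driver: Loose precision screwdriver, black, clearly the biggest of the three, 179 mm long, 35 g, lying flat. Origin on its underside near mid-length; its y axis runs along it towards the butt of the handle, so the thin steel blade points to -y. Handle 18 mm wide and 18 mm high, 100 mm long, handle centre at y = +34 mm.
- black_handle (a point): Centre of the black screwdriver's handle (9 mm above its underside), axes as the screwdriver's.
- black_tip (a point): Tip of the black screwdriver's blade.
- black_seat (a point): Middle of the black station at seat height, 74 mm above the bench; axes as the rack's. Its two clips, 12 mm wide, stand at x = -30 and +30 mm: a black block, 24 mm high on the deck, between two slippery steel jaws that flare up to 37 mm above it. 5 to 15 N straight down in all springs the jaws apart; they close over the handle once it is down. A seated handle's centre is 9 mm above this point.
- tape: Bystander, loose, to be left alone. Amber tape roll, 63 mm across, 12 mm high, lying flat. Origin at the centre of its underside.
- pliers: Bystander, loose, to be left alone. Grey-handled flat pliers, 136 mm long, 10 mm high, lying flat. Origin at the centre of its underside.
- spool: Bystander, loose, to be left alone. Blue and silver spool, 76 mm across, 49 mm high. Origin at the centre of its underside.

How it is judged (in metres and radians):
On the way:
1. the offcut has dropped down the chute and lies in the scrap tray (x of offcut_center in the frame of clip_rack between -0.032 and 0.032 m and y of offcut_center in the frame of clip_rack between 0.11 and 0.2 m and z of offcut_center in the frame of clip_rack below 0.045 m and linear speed of offcut below 0.03 m/s), for 0.2 s.
At the end, for the whole second after the job is handed in: Offcut at rest in the chute tray (centre over 110 mm along rack y, under 45 mm high). Each screwdriver at rest in its colour's clips: handle centre within 12 mm lengthways, 4 mm sideways, 2 mm of seated height, within 0.08 rad of rack x, blade to +x (all of step 1 and x of red_handle in the frame of red_seat between -0.012 and 0.012 m and y of red_handle in the frame of red_seat between -0.004 and 0.004 m and z of red_handle in the frame of red_seat between 0.004 and 0.009 m and angle between the y axis of each of red_driver, grey_driver, black_driver and the x axis of clip_rack, either way round below 0.08 rad and x of red_tip in the frame of red_seat above 0.05 m and linear speed of each of red_driver, grey_driver, black_driver below 0.02 m/s and x of grey_handle in the frame of grey_seat between -0.012 and 0.012 m and y of grey_handle in the frame of grey_seat between -0.004 and 0.004 m and z of grey_handle in the frame of grey_seat between 0.004 and 0.009 m and x of grey_tip in the frame of grey_seat above 0.05 m and x of black_handle in the frame of black_seat between -0.012 and 0.012 m and y of black_handle in the frame of black_seat between -0.004 and 0.004 m and z of black_handle in the frame of black_seat between 0.006 and 0.011 m and x of black_tip in the frame of black_seat above 0.05 m); the robot touches nothing.
It fails at once if a bystander (tape, pliers or spool) is moved more than 25 mm (distance of any of tape, pliers, spool from where it was at the start of the episode above 0.025 m).
It also fails if it takes over 67 s, if anything falls off the work surface, if the arm or the gripper's body presses on something with over 40 N, if the wrist force passes 120 N, or if a joint passes its speed limit or range.

## Robot

A 7-joint arm with a two-finger parallel gripper is mounted at the origin on a cart in front of the work surface, level with it; the furniture and walls round the work are solid. World frame = base frame: x ahead of the robot, y to its left, z up, the work surface at z = 0. Lengths are in mm, angles in rad, forces in N, time in s.
With the tool pointing down it reaches from about 350 to 900 mm from the base axis. Payload 7.2 kg.
Tool frame: the origin (TCP) lies where the fingers leave the gripper's body, on its centre line; the fingertips stand 80 mm ahead of it and the grasp point (between the pads) lies 61 mm ahead of it (robot.tips_ahead is the distance from the TCP to the fingertips, in mm); z points along the fingers, y is the line along which they close (so a half turn about z gives the same grasp; the last joint's range is limited). The gripper opens to 88 mm and grips with 3 to 60 N. Pads are 20 mm wide; open, the fingers measure 115 mm over their backs; the gripper's body (75 mm by 178 mm) begins 61 mm behind the grasp point.
Start: joints at [-1.285, 0.411, -0.013, 1.596, 0.006, 1.134, -0.082], TCP at [216.549, 586.287, 302.653] pointing down, gripper open.
Joint ranges: [-2.95, 2.95], [-0.29, 1.99], [-1.47, 1.44], [0.14, 2.54], [-1.03, 4.17], [0.13, 1.85], [-2.86, 2.86]. Speed limits (rad/s): [2.39, 2.39, 3.01, 3.01, 3.14, 3.14, 3.14].

## Interface

Orientations are given as a rotation vector (axis times angle).
In Python, from workcell import robot, fingers, eyes, hand_in, silhouettes, pinpoint gives the robot as it stands. Calls block until the motion is done:
- robot.move_ptp(position, orientation): joint-space move of the TCP to a pose.
- robot.line_to(position, frame=None, feed=150, max_force=None): straight line of the TCP; frame=None keeps the orientation; feed is the mean speed in mm/s. With max_force (N) it stops when the force on the tool has changed by that much, and returns True; else False.
- robot.goto_joints(angles): joint-space move.
- fingers.command_gripper(opening, newtons=None): finger opening in mm; newtons is the grip in N (None keeps the last); returns when the fingers have stopped.
- robot.pause(seconds).
- robot.inverse_kinematics(position, orientation): joint angles nearest the present ones, or None.
- robot.read_state(): the state.
- eyes.snapshot(name): name is "scene" or "top" or "wrist"; returns a dict with "image" (400x640x3 uint8, red, green, blue), "fx", "fy", "cx", "cy" (pixels), "extrinsics" (4x4, takes a point from world to camera coordinates). Camera axes: x right, y up, looking along -z (the intrinsics and any distortion apply to the point x, -y, -z); pixel columns grow to the right and rows downward; lengths in mm; the calibration is good to about 2 mm. A picture is of the moment at which its call begins. There is no depth.
A pose or a line that the arm cannot do raises robot.PlanningError and nothing moves.
- hand_in(): hands the job in; it is judged then, once.
Trained networks look in a picture, given as the dict that the camera call returned (one of the last four; its "shot" number tells which), for a name from the list of things; names that differ only in an ending like _2 or _b are one class to them, and where a whole thing is asked for, a point or a joint stands for the part that bears it (a point fixed in the world has none). Each returns a list of dicts, best first, with "score" (0 to 1); they miss things now and then, are a little off and sometimes report something else, mostly with a low value. They report only what shows in the picture. A call takes as long as a camera call.
- silhouettes(query, picture): "pixels" (400x640 bool, what is visible of it) and "rect" ([left, top, right, bottom] in pixels, round what is visible of it).
- pinpoint(query, picture): "at" ([column, row] in pixels: a listed point, or the origin of a listed thing).
The state is a dict: "time": time; "joint_positions": joint angles; "dq": joint speeds; "tau": joint torques, N m; "position": TCP position; "tool_rot": TCP orientation; "contact_force": force on the tool from outside, world axes, zero at the start; "ft_torque": the same for the moment, N m; "opening": finger opening in mm; "gripper_force": force on a finger pad.
Only numpy, scipy, OpenCV 4.12 (cv2) and the standard library are available. Lean on these libraries where they do the work, as an engineer would, in place of code of your own. Each camera call takes 0.05 s, during which the arm holds its last target. There are 200 camera calls.

## Working session

There is one attempt and no reset: what is moved stays moved. The work goes in short steps, each a Python script; the robot and the scene stay as the last script left them, time stands still between calls to the robot, and variables do not carry over. Pictures are saved under pics/ and viewed, at most 10 in all, crops included, and the job is handed in when it is done.

```bash
mkdir -p pics; ls; cat > h.py <<'E'
import numpy as np, cv2
from workcell import robot, fingers, eyes, hand_in, silhouettes, pinpoint
from scipy.spatial.transform import Rotation as R
def ray(p,uv):
    E=np.array(p["extrinsics"]); Rm=E[:3,:3]; t=E[:3,3]
    d=np.array([(uv[0]-p["cx"])/p["fx"],-(uv[1]-p["cy"])/p["fy"],-1.0])
    return -Rm.T@t, Rm.T@d
def at_z(p,uv,z):
    c,d=ray(p,uv); return c+d*(z-c[2])/d[2]
def proj(p,X):
    E=np.array(p["extrinsics"]); x=E[:3,:3]@np.array(X)+E[:3,3]
    return np.array([p["cx"]+p["fx"]*x[0]/-x[2], p["cy"]+p["fy"]*(-x[1])/-x[2]])
def save(p,n): cv2.imwrite("pics/"+n+".png",np.array(p["image"])[:,:,::-1])
E
python3 - <<'E'
from h import *
s=eyes.snapshot("scene");t=eyes.snapshot("top")
print([k for k in t if k!="image"])
im=np.vstack([s["image"],t["image"]])
cv2.imwrite("pics/a.png",cv2.resize(im[:,:,::-1],(480,600),interpolation=cv2.INTER_AREA)); save(t,"top0")
for n,p in(("scene",s),("top",t)):
    print(n,"cam",ray(p,(320,200)),p["fx"])
Z=dict(clip_rack=0,ledge=50,tray=4,offcut=50,offcut_center=65,red_driver=0,red_handle=7,red_tip=5,red_seat=74,grey_handle=7,grey_tip=5,grey_seat=74,black_handle=9,black_tip=7,black_seat=74,tape=0,pliers=0,spool=0)
for k,z in Z.items():
    for n,p in(("s",s),("t",t)):
        r=pinpoint(k,p)
        print(k,n,[(round(q["score"],2),np.round(q["at"]).tolist(),np.round(at_z(p,q["at"],z)).tolist()) for q in r[:2]])
print(robot.read_state()["time"], robot.read_state()["tool_rot"])
E
```

```text
pics
['fx', 'fy', 'cx', 'cy', 'extrinsics', 'shot']
scene cam (array([ -78.43328489, -653.20422385,  757.94467733]), array([ 0.50586135,  0.64253705, -0.57559629])) 505.34567728499593
top cam (array([439.73777946, 155.64882621, 913.75601789]), array([ 0.11032783, -0.0244072 , -0.99372507])) 387.3504319869092
clip_rack s [(0.79, [312.0, 193.0], [593.0, 233.0, 0.0]), (0.32, [376.0, 200.0], [699.0, 100.0, 0.0])]
clip_rack t [(0.57, [276.0, 176.0], [596.0, 240.0, 0.0])]
ledge s [(0.9, [295.0, 161.0], [605.0, 324.0, 50.0]), (0.64, [309.0, 193.0], [542.0, 176.0, 50.0])]
ledge t [(0.6, [237.0, 162.0], [616.0, 323.0, 50.0])]
tray s [(0.76, [285.0, 162.0], [628.0, 405.0, 4.0])]
tray t [(0.64, [208.0, 165.0], [616.0, 399.0, 4.0]), (0.41, [298.0, 176.0], [595.0, 188.0, 4.0])]
offcut s [(0.72, [325.0, 247.0], [442.0, -7.0, 50.0]), (0.68, [309.0, 174.0], [596.0, 248.0, 50.0])]
offcut t [(0.6, [272.0, 174.0], [590.0, 244.0, 50.0])]
offcut_center s [(0.65, [262.0, 230.0], [361.0, 111.0, 65.0]), (0.52, [311.0, 170.0], [597.0, 240.0, 65.0])]
offcut_center t [(0.78, [276.0, 168.0], [601.0, 235.0, 65.0
[... 1438 characters left out ...]
 -3.0, 7.0])]
black_tip t [(0.87, [375.0, 179.0], [594.0, 4.0, 7.0])]
black_seat s [(0.68, [300.0, 159.0], [600.0, 290.0, 74.0])]
black_seat t [(0.78, [248.0, 164.0], [607.0, 295.0, 74.0]), (0.3, [271.0, 170.0], [596.0, 244.0, 74.0])]
tape s [(0.83, [374.0, 202.0], [689.0, 97.0, 0.0])]
tape t [(0.87, [336.0, 138.0], [693.0, 98.0, 0.0]), (0.72, [367.0, 219.0], [500.0, 20.0, 0.0])]
pliers s [(0.57, [263.0, 230.0], [403.0, 184.0, 0.0])]
pliers t [(0.68, [296.0, 259.0], [401.0, 186.0, 0.0]), (0.62, [424.0, 192.0], [570.0, -117.0, 0.0])]
spool s [(0.88, [225.0, 199.0], [400.0, 356.0, 0.0])]
spool t [(0.97, [223.0, 260.0], [394.0, 354.0, 0.0])]
1.9 [-5.52804100e-01 -3.09255975e+00 -6.20055224e-05]
```

View pics/top0.png

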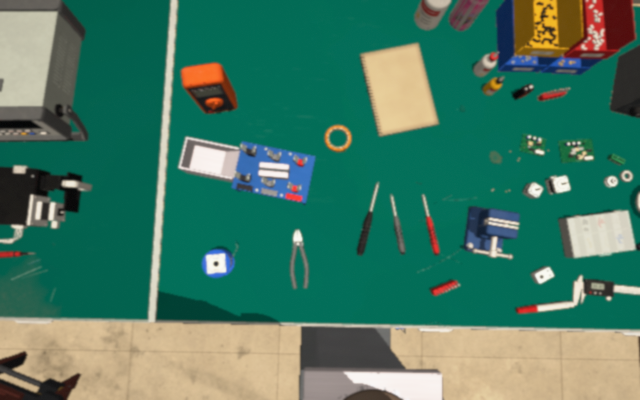

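View pics/a.png

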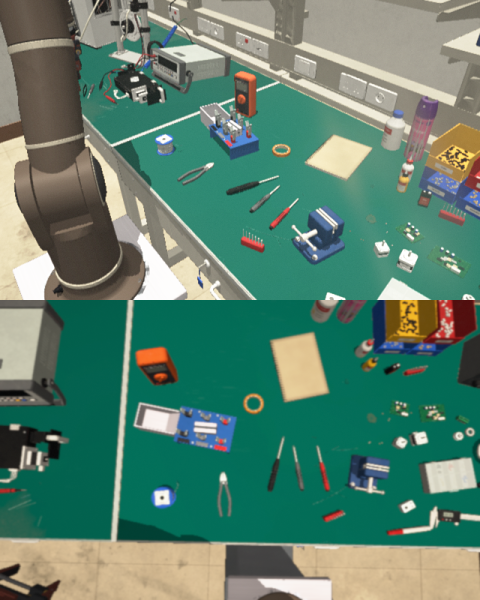

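The top view shows the rack at about (272,172), chute to the left at (210,160). The black, grey and red drivers are at (368,218), (398,222) and (431,222), blades already pointing away. Next I'll look closer with the wrist camera.

```bash
cat >> h.py <<'E'
def ori(xdir):
    """tool down, tool x along world xy direction"""
    x=np.array([xdir[0],xdir[1],0.]);x/=np.linalg.norm(x); z=np.array([0,0,-1.]); y=np.cross(z,x)
    return R.from_matrix(np.c_[x,y,z]).as_rotvec()
E
python3 - <<'E'
from h import *
robot.move_ptp([560,245,330],ori([-.98,.19])); 
w=eyes.snapshot("wrist"); a=np.array(w["image"]); print(ray(w,(320,200)))
Z=dict(ledge=50,tray=4,offcut_center=65,red_seat=74,grey_seat=74,black_seat=74)
for k,z in Z.items():
    print(k,[(round(q["score"],2),np.round(q["at"]).tolist(),np.round(at_z(w,q["at"],z)[:2],1).tolist()) for q in pinpoint(k,w)[:2]])
save(w,"w1")
robot.move_ptp([450,-50,330],ori([-.98,-.1])); 
w=eyes.snapshot("wrist"); save(w,"w2"); print(ray(w,(320,200)))
for c,h in(("red",7),("grey",7),("black",9)):
  for k,z in((c+"_handle",h),(c+"_tip",h),(c+"_driver",0)):
    print(k,[(round(q["score"],2),np.round(q["at"]).tolist(),np.round(at_z(w,q["at"],z)[:2],1).tolist()) for q in pinpoint(k,w)[:2]])
  s=silhouettes(c+"_driver",w)
  for q in s[:2]:
    v,u=np.nonzero(q["pixels"]); P=np.array([at_z(w,p,h)[:2] for p in zip(u,v)]); m=P.mean(0); d=np.linalg.svd(P-m,full_matrices=False)[2][0]; d*=-np.sign(d[0])
    l=(P-m)@d; g=(P-m)@np.array([-d[1],d[0]])
    print(c,"sil",round(q["score"],2),len(P),np.round(q["rect"]),"butt",m+d*l.max(),"tip",m+d*l.min(),"dir",d,"len",np.ptp(l),np.ptp(g))
print(robot.read_state()["time"])
E
```

```text
(array([477.59365381, 261.43949064, 412.02355853]), array([ 0.31211864, -0.0646681 , -0.94798256]))
ledge [(0.72, [398.0, 199.0], [613.2, 327.9])]
tray [(0.7, [449.0, 188.0], [627.0, 405.1])]
offcut_center [(0.76, [322.0, 200.0], [593.0, 240.5])]
red_seat []
grey_seat [(0.62, [326.0, 206.0], [596.9, 243.1])]
black_seat [(0.58, [374.0, 206.0], [607.0, 296.3])]
(array([367.72358696, -58.44541942, 412.23103853]), array([ 0.3184209 ,  0.02760866, -0.94769026]))
red_handle [(0.71, [252.0, 165.0], [466.1, -138.0])]
red_tip [(0.86, [269.0, 239.0], [567.3, -110.8]), (0.38, [325.0, 243.0], [566.6, -33.5])]
red_driver [(0.78, [262.0, 181.0], [487.3, -126.0])]
red sil 0.73 737 [248. 131. 267. 226.] butt [ 420.20512823 -145.70266292] tip [ 548.77821994 -115.25104156] dir [-0.97308012 -0.2304671 ] len 132.1300161118087 14.269224365072187
grey_handle [(0.75, [318.0, 173.0], [467.5, -52.4])]
grey_tip [(0.86, [323.0, 243.0], [566.6, -36.2])]
grey_driver [(0.79, [318.0, 190.0], [491.7, -50.6])]
grey sil 0.96 880 [311. 133. 324. 237.] butt [419.44925717 -64.72973342] tip [554.03627734 -36.69428437] dir [-0.97898552 -0.20392976] len 137.47600663859072 16.32490098382572
black_handle [(0.97, [378.0, 185.0], [474.2, 27.0])]
black_tip [(0.81, [345.0, 265.0], [596.3, -2.1])]
black_driver [(0.83, [368.0, 202.0], [502.7, 19.4])]
black sil 0.92 1258 [346. 142. 399. 257.] butt [414.72415771  38.26659801] tip [583.66658551  -1.19766503] dir [-0.97378459  0.22747212] len 173.49055296253877 20.956890281165304
black sil 0.47 325 [383. 303. 422. 319.] butt [662.59705203 117.2409691 ] tip [668.23113765  63.58013139] dir [-0.10442039  0.99453325] len 53.95580065827667 23.000158749546024
5.8667
```

View pics/w1.png

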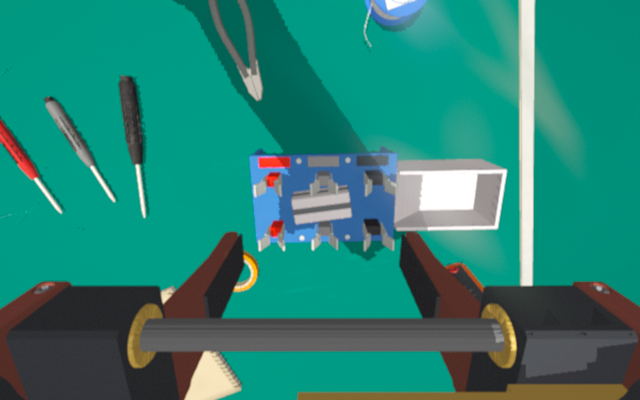

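View pics/w2.png

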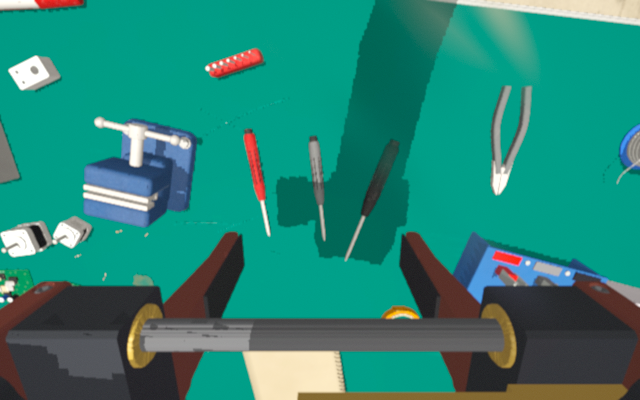

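Wrist view 1 shows the rack with its deck from about (250,155) to (397,240). The offcut lies slightly skewed at (322,205), the red clips are at left and the chute is at right. View 2 confirms the three drivers at (257,180), (318,188) and (372,200). I'll take one closer look at the rack to get its pose.

```bash
python3 - <<'E'
from h import *
import pickle
robot.move_ptp([545,240,250],ori([-.98,.19])); 
w=eyes.snapshot("wrist"); pickle.dump(w,open("w3.pkl","wb"))
Z=dict(ledge=50,offcut_center=65,red_seat=74,grey_seat=74,black_seat=74)
for k,z in Z.items():
    print(k,[(round(q["score"],2),np.round(q["at"]).tolist(),np.round(at_z(w,q["at"],z)[:2],1).tolist()) for q in pinpoint(k,w)[:2]])
c=np.array(w["image"])[100:300,190:490,::-1]; 
cv2.imwrite("pics/w3.png",cv2.resize(c,(800,533),interpolation=cv2.INTER_CUBIC))
print(robot.read_state()["time"])
E
```

```text
ledge [(0.6, [424.0, 237.0], [612.7, 325.2])]
offcut_center [(0.88, [334.0, 242.0], [594.9, 240.0]), (0.32, [232.0, 43.0], [415.3, 193.3])]
red_seat [(0.81, [272.0, 249.0], [585.8, 185.1])]
grey_seat [(0.55, [335.0, 248.0], [595.4, 239.8]), (0.49, [22.0, 252.0], [546.4, -36.2])]
black_seat []
7.3667
```

View pics/w3.png

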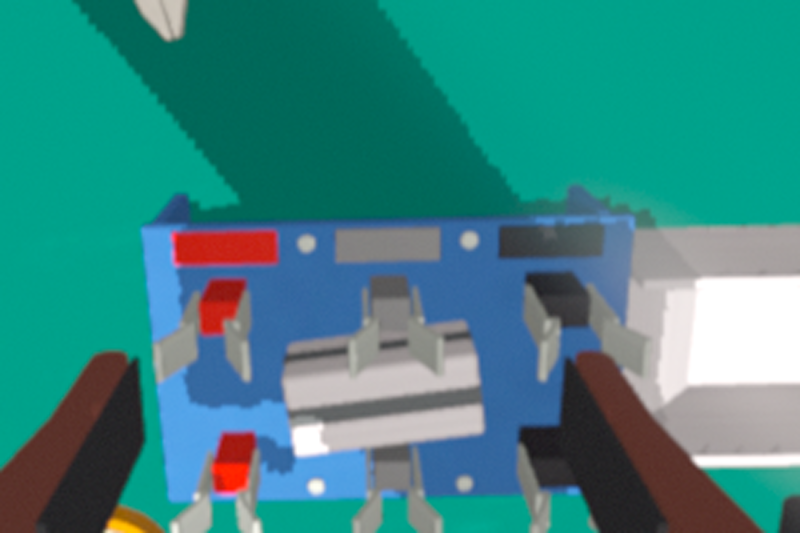

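The close view shows the deck's top corners clearly: crop (143,226), (632,218), (168,499). The offcut is skewed about 0.1 rad. I'll fit the rack pose from the corners and seats.

```bash
python3 - <<'E'
from h import *
import pickle
w=pickle.load(open("w3.pkl","rb"))
f=lambda c:(190+c[0]*.375,100+c[1]*.375)
W=np.array([at_z(w,f(c),50)[:2] for c in((143,226),(632,218),(168,499),(600,492))]); 
M=np.array([(-55,-85),(-55,85),(55,-85)]); print(W.round(1),np.linalg.norm(W[0]-W[1]),np.linalg.norm(W[0]-W[2]))
def fit(M,W):
    mc,wc=M.mean(0),W.mean(0); u,s,vt=np.linalg.svd((M-mc).T@(W-wc)); A=vt.T@u.T; o=wc-A@mc
    print("origin",o.round(1),"yaw",np.arctan2(A[1,0],A[0,0]).round(4),"res",(M@A.T+o-W).round(1).tolist()); return o,A
fit(M,W[:3])
o,A=fit(np.vstack([M,[0,-56],[0,0],[0,85]]),np.vstack([W[:3],[585.8,185.1],[595.4,239.8],[612.7,325.2]]))
# block tops of the clips, offcut end corners (z=80 top)
for n,c,z in(("red near blk",(224,306),70),("red far blk",(236,463),70),("grey near",(390,302),70),("black near",(558,295),70)):
    print(n,(A.T@(at_z(w,f(c),z)[:2]-o)).round(1))
for c in((285,367),(295,457),(484,432),(468,322)): print("offcut",(A.T@(at_z(w,f(c),80)[:2]-o)).round(1))
E
```

```text
[[529.1 168.1]
 [558.2 333. ]
 [635.7 148.9]
 [663.9 311. ]] 167.4147940404814 108.30436382910395
origin [597.4 241.4] yaw -0.1757 res [[-0.8, -0.8], [-0.2, 1.7], [0.9, -0.9]]
origin [596.8 240.9] yaw -0.1789 res [[-1.5, -1.1], [-0.4, 1.4], [0.1, -1.5], [1.1, 0.7], [1.4, 1.1], [-0.7, -0.6]]
red near blk [-31.7 -54.3]
red far blk [ 27.1 -53.5]
grey near [-32.4   0.2]
black near [-34.2  55.1]
offcut [-14.2 -34.2]
offcut [ 18.9 -32. ]
offcut [10.3 31. ]
offcut [-29.2  24.6]
```

```bash
cat >> h.py <<'E'
O=np.array([597,241.]); YAW=-.176; A=np.array([[np.cos(YAW),-np.sin(YAW)],[np.sin(YAW),np.cos(YAW)]])
def rk(x,y,z): return [*(O+A@np.array([x,y])),z]
RO=ori(-A[:,0])
E
python3 - <<'E'
from h import *
robot.move_ptp(rk(0,-73,180),RO); fingers.command_gripper(0,20)
print(robot.line_to(rk(0,-73,136),feed=100,max_force=15))
print(robot.line_to(rk(0,72,136),feed=70,max_force=35), robot.read_state()["position"], robot.read_state()["contact_force"])
robot.pause(.3)
robot.line_to(rk(0,60,260),feed=250)
robot.move_ptp([530,262,300],RO)
w=eyes.snapshot("wrist")
print([(q["score"],A.T@(at_z(w,q["at"],25)[:2]-O)) for q in pinpoint("offcut_center",w)[:2]])
cv2.imwrite("pics/w4.png",np.array(w["image"])[:,:,::-1]); print(robot.read_state()["time"])
E
```

```text
False
False [609.66021209 311.5185879  136.03405431] [-0.0940392   0.0095427  -0.52197696]
[(0.91, array([ -0.40632277, 165.30579218]))]
13.55
```

View pics/w4.png

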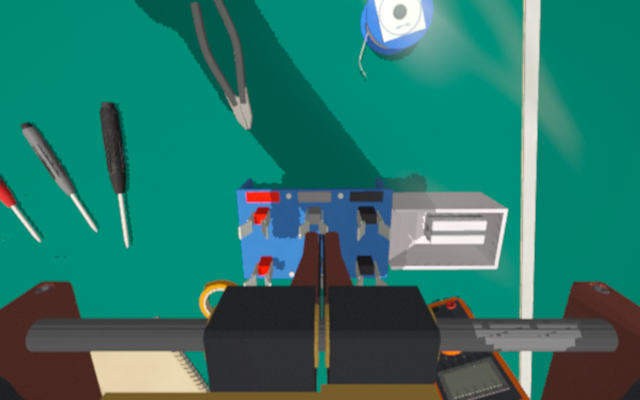

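The offcut lies in the tray at (458,230) in the picture (rack y of about 165). Now the drivers, starting with black: close look, grasp and place.

```bash
cat >> h.py <<'E'
S=dict(red=(7,147,88,24,-56),grey=(7,144,85,23.5,0),black=(9,179,100,34,56))
def look(c,guess,d):
    h,L,H,off,_=S[c]; n=np.array([d[0],d[1]])/np.hypot(*d)
    robot.move_ptp([guess[0]-n[0]*5,guess[1]-n[1]*5,200],ori(n)); fingers.command_gripper(88)
    w=eyes.snapshot("wrist"); save(w,"look_"+c)
    # a candidate counts only if it lies near the guess
    def best(k,z,ref):
        for q in pinpoint(k,w):
            P=at_z(w,q["at"],z)[:2]
            if np.linalg.norm(P-ref)<30: return P
    g=np.array(guess); P=best(c+"_handle",h,g); T=best(c+"_tip",h,g-n*(L/2+off)); D=best(c+"_driver",0,g-n*off)
    est={}
    for q in silhouettes(c+"_driver",w)[:1]:
        v,u=np.nonzero(q["pixels"]); X=np.array([at_z(w,p,h)[:2] for p in zip(u,v)]); m=X.mean(0)
        a=np.linalg.svd(X-m,full_matrices=False)[2][0]; a*=np.sign(a@n); l=(X-m)@a
        hd=X[l>l.max()-H+5]; m2=hd.mean(0); a2=np.linalg.svd(hd-m2,full_matrices=False)[2][0]; a2*=np.sign(a2@n)
        print(c,"sil",round(q["score"],2),"len",np.ptp(l).round(1),"wid",np.ptp((hd-m2)@[-a2[1],a2[0]]).round(1),"axis",a.round(3),a2.round(3))
        ax=a if np.ptp(l)>H+20 else a2
        est["sil"]=m2+ax*((l.max()-H/2)-(m2-m)@ax)
    if P is not None: est["handle"]=P
    if T is not None: est["tip"]=T+(L/2+off)*ax; print("handle-tip",np.linalg.norm(P-T).round(1) if P is not None else 0,"dir",((P-T)/np.linalg.norm(P-T)).round(3) if P is not None else 0)
    if D is not None: est["orig"]=D+off*ax
    for k,v in est.items(): print(k,v.round(1))
    print("t",robot.read_state()["time"])
E
python3 - <<'E'
from h import *
look("black",(471,27),(-.974,.227))
E
```

```text
black sil 0.7 len 177.0 wid 18.9 axis [-0.973  0.233] [-0.973  0.232]
handle-tip 133.3 dir [-0.974  0.225]
sil [462.9  27.3]
handle [466.1  26.5]
tip [475.9  25.3]
orig [470.3  25. ]
t 16.2
```

```bash
cat >> h.py <<'E'
def grasp(c,p,d):
    robot.move_ptp([p[0],p[1],140],ori(d)); fingers.command_gripper(50)
    robot.line_to([p[0],p[1],83],feed=120,max_force=20)
    fingers.command_gripper(0,60); s=robot.read_state(); print("open",s["opening"],"pad",s["gripper_force"],"z",s["position"][2])
    robot.line_to([p[0],p[1],220],feed=250)
def seat(c):
    y=S[c][4]
    robot.move_ptp(rk(0,y,205),RO)
    robot.line_to(rk(0,y,172),feed=120,max_force=30)
    hit=robot.line_to(rk(0,y,155),feed=40,max_force=30); s=robot.read_state(); print(hit,np.round(s["position"],1),np.round(s["contact_force"],1),s["opening"])
E
python3 - <<'E'
from h import *
grasp("black",(465,26.8),(-.973,.232))
seat("black")
w=eyes.snapshot("wrist"); save(w,"s1"); print(robot.read_state()["time"])
E
```

```text
open 17.521545424902605 pad 60.00179708003998 z 83.28403489524288
True [607.4 296.5 157.1] [-0.4  1.3  5.1] 17.360920529675727
21.3167
```

View pics/s1.png

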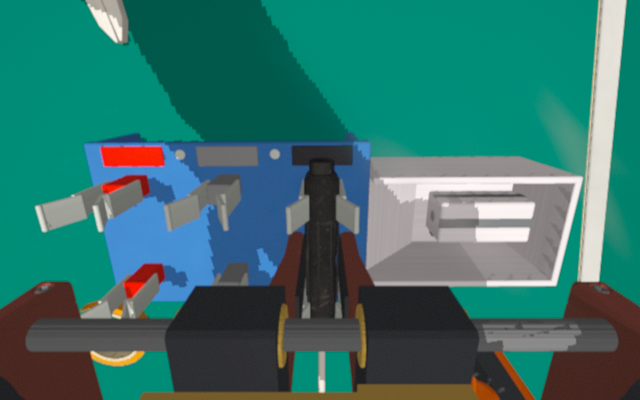

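The black handle sits between its jaws at (322,215), with the blade pointing away; the force stop came at the expected height. Releasing it and moving on to grey, checking black's lengthwise position in passing.

```bash
cat >> h.py <<'E'
def release(c):
    y=S[c][4]; p=robot.read_state()["position"]
    fingers.command_gripper(36); robot.line_to([p[0],p[1],230],feed=200)
def check(c):
    h,L,H,off,y=S[c]
    robot.move_ptp(rk(-35,y,260),RO); fingers.command_gripper(88)
    w=eyes.snapshot("wrist"); save(w,"chk_"+c); z=74+h
    for k in("handle","tip"):
        print(c,k,[(round(q["score"],2),(A.T@(at_z(w,q["at"],z)[:2]-O)-[0,y]).round(1)) for q in pinpoint(c+"_"+k,w)[:1]])
    for q in silhouettes(c+"_driver",w)[:1]:
        v,u=np.nonzero(q["pixels"]); X=np.array([A.T@(at_z(w,p,z)[:2]-O)-[0,y] for p in zip(u,v)]); a=np.polyfit(X[:,0],X[:,1],1)
        print("sil",round(q["score"],2),"x",X[:,0].min().round(1),X[:,0].max().round(1),"slope,y0",a.round(3),"want butt",-H/2,"t",robot.read_state()["time"])
E
python3 - <<'E'
from h import *
release("black"); check("black")
look("grey",(465,-54.5),(-.979,-.204))
E
```

```text
black handle [(0.79, array([3.7, 1.1]))]
black tip [(0.3, array([  -4.5, -109.5]))]
sil 0.95 x -51.9 88.2 slope,y0 [ 0.005 -0.07 ] want butt -50.0 t 23.775
grey sil 0.6 len 142.6 wid 14.9 axis [-0.98 -0.2 ] [-0.979 -0.203]
handle-tip 95.4 dir [-0.978 -0.209]
sil [461.6 -55.6]
handle [469.7 -52.4]
tip [469.4 -51.5]
orig [471.  -56.2]
t 25.6417
```

```bash
python3 - <<'E'
from h import *
grasp("grey",(463.5,-54.8),(-.979,-.203)); seat("grey"); release("grey"); check("grey")
look("red",(464.5,-136.5),(-.973,-.230))
E
```

```text
open 13.602413716545101 pad 60.00143229961395 z 83.18231743526192
True [597.6 241.1 157.1] [-1.4  0.1  6.4] 13.512828084003928
grey handle [(0.95, array([ 9.2, -0. ]))]
grey tip [(0.29, array([38.1, 55.7]))]
sil 0.72 x -35.8 -3.3 slope,y0 [  0.218 142.317] want butt -42.5 t 33.325
red sil 0.82 len 144.5 wid 16.6 axis [-0.972 -0.235] [-0.972 -0.234]
handle-tip 102.5 dir [-0.963 -0.269]
sil [ 461.4 -136. ]
handle [ 468.7 -137.7]
tip [ 472.7 -133. ]
orig [ 469.6 -133.8]
t 35.2667
```

```bash
python3 - <<'E'
from h import *
grasp("red",(463,-135.8),(-.972,-.234)); seat("red"); release("red"); check("red")
E
```

```text
open 13.890637194081199 pad 60.00148594379425 z 83.19025243592841
True [587.8 185.9 157.1] [-1.5 -0.1  7.2] 13.546608719445612
red handle [(0.81, array([ 8.3, -2.1]))]
red tip [(0.61, array([ -1.2, 108.2]))]
sil 0.59 x -44.5 89.8 slope,y0 [ 0.007 -0.078] want butt -44.0 t 43.0167
```

View pics/chk_grey.png

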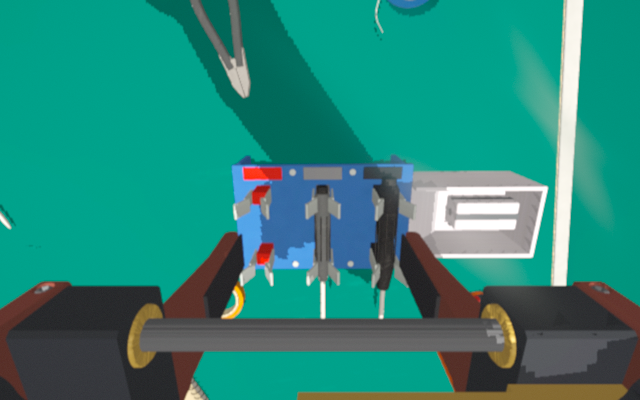

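View pics/chk_red.png

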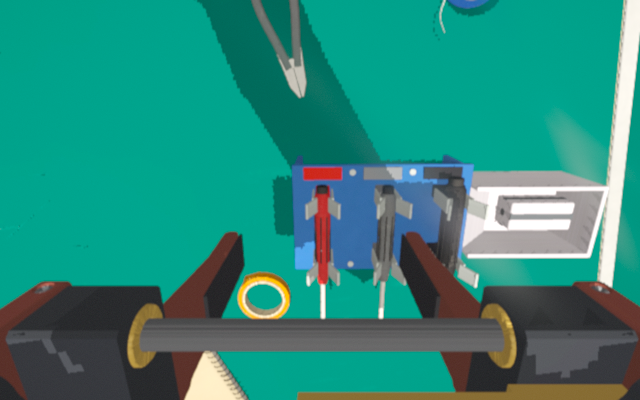

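All three drivers sit in their own clips with blades away: butts at (322,186) red, (387,186) grey and (457,181) black. The stop heights matched the fully seated value of 157.1 mm, and the offcut is in the tray. Handing in.

```bash
python3 -c "
from h import *
print(hand_in())"
```

```text
the job is handed in; nothing more can be done
None
```

The job is handed in at about 43 s on the robot's clock: the offcut is in the scrap tray, and all three screwdrivers are seated in their own clips with blades pointing away; no verdict came back.

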